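Face the tin's label to the customers and pin the stand

TASK

With a fingertip, gently roll the big round tin round on its revolving stand until its label faces straight to the front, towards the customers. Then take the brass pin from its rest block and stand it, without forcing, fully home in the pin hole through the notch in the stand's disc, so that the tin stays locked that way. Do not dent the tin by pressing hard, and leave the other goods where they are.

Things in the scene. Friction and masses are not known exactly. Their poses are not given: they have to be found in the camera images.
- stand: revolving display stand, fixed to the shelf; origin on the shelf surface on the turning axis, z up, +x to the FRONT (customers' side, away from the robot). Teak base 24 mm thick, x -66 to +95, y +-95 mm, with a 44 mm wide tongue out to x = -110 mm on the robot's side. A round disc (radius 90 mm, z 26 to 34 mm) turns on it without end either way, dry friction 0.11 N m: it stays as left
- tin_top (a point): on the turning axis, 84 mm above the shelf: top of the plain metal tin (radius 52 mm, z 34 to 84 mm) fixed on the disc, under its flat steel lid (radius 54 mm). Lid top 88 to 96 mm above the shelf, differing each time: feel for it; it gives 1 mm per 8 N. Too wide to grasp. A fingertip pressed near the lid's edge (6 to 10 N) and carried round the axis turns tin and disc; over 20 N dents it
- notch (a point): middle of the one U-shaped notch in the disc's rim, 78 mm from the axis, 34 mm above the shelf (disc's upper face): 13 mm wide, open outwards, 25 mm deep, right through the disc, on the far side of the axis from the label's middle. With the label facing front it lies over the pin hole. Turns with the tin
- label (a point): middle of the cream paper label with a small abacus drawing (about 57 mm wide, 36 mm high) on the side of the tin; 53 mm from the turning axis, 55 mm above the shelf. Turns with the tin: its direction from the axis is the way the label faces
- hole (a point): centre of the mouth of the pin hole in the base's tongue: 88 mm from the axis on the robot's side (stand x = -88 mm), 24 mm above the shelf, under the disc's rim. Hole 12.5 mm across with a small chamfer, 18 mm deep (floor 6 mm above the shelf), upright
- pin: brass locking pin, standing upright in its rest block at first; origin at the centre of its foot, z along it to the head. Shaft 10 mm across, 50 mm long, its foot tapered to 6 mm over the last 4 mm; above it a round head 18 mm across, from 50 to 75 mm above the foot, to grasp. 60 g
- rest: dark wooden rest block of the pin, 60 x 60 x 30 mm, fixed to the shelf, origin under its centre; in its middle an upright hole 14 mm across, 20 mm deep (the pin's foot stands 10 mm above the shelf)
- elephant: small grey soapstone elephant, 110 x 60 x 72 mm, origin under its middle; a bystander
- suanpan: black lacquered suanpan (bead abacus) lying flat, 140 x 270 x 22 mm, origin under its centre; a bystander
- whistle: red tin whistle lying flat, 290 mm long along its x (from -140 to +150 mm of its origin), 14 mm thick; a bystander
- magnifier: brass magnifying glass with a horn handle lying flat: ring 90 mm across about its origin, handle to -x, 195 mm long in all, 16 mm high; a bystander
- bowl: small turned wooden bowl, 90 mm across, 40 mm high, origin under its centre; a bystander
- jar: small jar with a steel cap, 60 mm across, 90 mm high, origin under its centre; a bystander

How it is judged:
On the way, in this order (a step that is already met when the one before it is completed fails the run):
1. the label faces the front (y of label in the frame of stand between -0.006 and 0.006 m and x of label in the frame of stand above 0 m), for 0.2 s.
2. the pin stands fully home in the pin hole, the label still facing front (all of step 1 and horizontal distance between pin and hole below 0.005 m and z of pin in the frame of stand below 0.012 m and angle between pin's own z axis and vertical below 0.2 rad), for 0.2 s.
At the end, for the whole second after the job is handed in: Label facing the stand's front (its middle within 6 mm sideways of the front line), brass pin released, at rest and upright (within 11 degrees) in the pin hole through the notch: foot within 5 mm of the hole's axis and less than 12 mm above the shelf (hole floor at 6 mm) (all of step 2 and linear speed of pin below 0.02 m/s and not (contact force between the fingers and pin above 0.2 N)); the robot touches nothing.
It fails at once if the fingers or arm press on the tin or its stand with more than 20 N (contact force between any of the fingers, the arm and stand above 20 N).
It fails at once if the pin is forced against the stand with more than 25 N (contact force between pin and stand above 25 N).
It fails at once if another article is moved by more than 30 mm (distance of any of elephant, suanpan, whistle, magnifier, bowl, jar from where it was at the start of the episode above 0.03 m).
It also fails if it takes over 72 s, if anything falls off the work surface, if the arm or the gripper's body presses on something with over 40 N, if the wrist force passes 120 N, or if a joint passes its speed limit or range.

ROBOT

A 7-joint arm with a two-finger parallel gripper is mounted at the origin on the work surface. World frame = base frame: x ahead of the robot, y to its left, z up, the work surface at z = 0. Lengths are in m, angles in rad, forces in N, time in s.
With the tool pointing down it reaches from about 0.425 to 0.95 m from the base axis. Payload 4.7 kg.
Tool frame: the origin (TCP) lies at the very end of the fingers, on their centre line; the grasp point (between the pads) lies 19 mm behind it; z points along the fingers, y is the line along which they close (so a half turn about z gives the same grasp; the last joint's range is limited). The gripper opens to 87 mm and grips with 3 to 60 N. Pads are 19 mm wide; open, the fingers measure 117 mm over their backs; the gripper's body (75 mm by 190 mm) begins 51 mm behind the grasp point.
Start: joints at [-1.349, 0.469, -0.049, 1.532, 0.024, 1.141, -0.082], TCP at [0.167, 0.654, 0.223] pointing down, gripper open.
Joint ranges: [-2.59, 2.59], [-0.33, 1.99], [-1.39, 1.29], [0.1, 2.45], [-1.04, 4.18], [0.21, 1.99], [-2.66, 2.66]. Speed limits (rad/s): [2.57, 2.57, 3.14, 3.14, 3.14, 3.14, 3.14].

INTERFACE

Orientations are given as a unit quaternion [w, x, y, z].
In Python, from cell import robot gives the robot as it stands. The module is installed in compiled form; this text tells all that it offers.
- The arm moves only by the shell command python3 -m handwheel 'ROWS' [FORCE]. ROWS is a JSON object of lists of equal length, an entry for each row: "dp": the shift along the tool's x, y, z in units of 40 mm (1.0 is 40 mm), a list of three; "rotation": the turn, a rotation vector about the tool's x, y, z in units of 10 degrees (1.0 is 10 degrees), a list of three; "fingers": the opening, from -1 (shut) to 1 (fully open). In form: {"dp": [[x, y, z], ...], "rotation": [[ax, ay, az], ...], "fingers": [fingers, ...]}. A call has 1 to 5 rows; each row shifts and turns the commanded pose from where the row before left it, along the tool's axes as they then stand; what a row does not reach is not made up. A row lasts 1/8 s, in which the tool goes at most 62.5 mm and 10.7 degrees, less where a joint would pass 70% of its speed; a pose out of reach is approached as far as the arm can. A call is refused whole if a number of a shift passes 1 or a number of a turn 1, either way. A call with a gripper value outside its range is refused whole. The fingers move at their own pace and stop on an object; FORCE is the grip in N (left out, the last holds). Time passes only in rows, so rows that do not move let the fingers close. It gives the time, the measured TCP pose, the force, the opening and the grip force at its end, in the units of the state.
- robot.state(): the state, without advancing time (a new reading comes with each control period).
- robot.read_camera(name): name is "scene" or "top"; returns (picture, depth): 384x512x3 uint8, red, green, blue; 384x512 float32, m along the optical axis (not along the pixel's ray), 0 where there is no reading.
- robot.camera_model(name): a dict with "fx", "fy", "cx", "cy" (pixels), "k1" (the pictures are not rectified: a ray, as slopes to the right and down, at radius r is drawn at 1 + k1 r^2 times it, then the intrinsics apply), "position" and "attitude" of the camera in the world. Camera axes: x right, y up, looking along -z (the intrinsics and any distortion apply to the point x, -y, -z); pixel columns grow to the right and rows downward; lengths in m; the calibration is good to about 2 mm. A picture is of the moment at which its call begins. camera_model takes no time and is no camera call.
- robot.hand_in(): hands the job in; it is judged then, once.
The state is a dict: "t": time; "joint_positions": joint angles; "joint_velocities": joint speeds; "joint_efforts": joint torques, N m; "tool_pos": TCP position; "tool_rot": TCP orientation; "wrist_force": force on the tool from outside, world axes, zero at the start; "ft_torque": the same for the moment, N m; "gripper_width": opening from 0.0 (shut) to 1.0 (fully open); "grasp_force": force on a finger pad.
Only numpy, scipy, OpenCV 4.12 (cv2) and the standard library are available. Lean on these libraries where they do the work, as an engineer would, in place of code of your own. Each camera call takes 0.05 s, during which the arm holds its last target. There are 200 camera calls.

## Working session

There is one attempt and no reset: what is moved stays moved. The work goes in short steps, Python scripts to look and compute and a shell command to move; the robot and the scene stay as the last step left them, time stands still between calls to the robot, and variables do not carry over. Pictures are saved under pics/ and viewed, at most 10 in all, crops included, and the job is handed in when it is done.

```bash
mkdir -p pics; cat > h.py <<'E'
import numpy as np, cv2
from cell import robot
from scipy.spatial.transform import Rotation as R
def cam(n):
    m=robot.camera_model(n); a=np.array(m["attitude"],float)
    Rm=a if a.shape==(3,3) else R.from_quat(a[[1,2,3,0]]).as_matrix()
    return m,Rm,np.array(m["position"])
def rays(n,uv):
    m,Rm,p=cam(n); uv=np.atleast_2d(uv).astype(float)
    K=np.array([[m["fx"],0,m["cx"]],[0,m["fy"],m["cy"]],[0,0,1]])
    s=cv2.undistortPoints(uv.reshape(-1,1,2),K,np.array([m["k1"],0,0,0,0.])).reshape(-1,2)
    return p,np.c_[s[:,0],-s[:,1],-np.ones(len(s))]@Rm.T
def onplane(n,uv,z):
    p,d=rays(n,uv); return p+d*((z-p[2])/d[:,2])[:,None]
def bydepth(n,uv,dep):
    p,d=rays(n,uv); return p+d*np.asarray(dep).reshape(-1,1)
def project(n,P):
    m,Rm,p=cam(n); c=(np.atleast_2d(P)-p)@Rm
    s=np.c_[c[:,0],-c[:,1]]/-c[:,2:3]; s=s*(1+m["k1"]*(s**2).sum(1,keepdims=True))
    return s*[m["fx"],m["fy"]]+[m["cx"],m["cy"]]
E
python3 - <<'E'
from h import *
for n in("scene","top"):
    im,d=robot.read_camera(n); np.savez(f"{n}0.npz",im=im,d=d)
    cv2.imwrite(f"pics/{n}0.png",cv2.resize(im[:,:,::-1],(768,576),interpolation=cv2.INTER_CUBIC))
    print(robot.camera_model(n))
print(robot.state())
E
```

```text
{'fx': 398.89635789087305, 'fy': 398.89635789087305, 'cx': 255.8348042784232, 'cy': 186.05107862240862, 'k1': -0.031040032479030418, 'position': array([1.03565769, 0.54336309, 1.13277587]), 'attitude': array([0.32658179, 0.10784764, 0.27299479, 0.8984359 ])}
{'fx': 419.5137542780662, 'fy': 419.5137542780662, 'cx': 249.74702212912715, 'cy': 192.1040712968619, 'k1': -0.07067311018465876, 'position': array([ 0.23382434, -0.0045984 ,  1.71683463]), 'attitude': array([-0.69882053, -0.07060013,  0.07633978,  0.70769889])}
{'t': 0.1, 'joint_positions': array([-1.34888734,  0.46937033, -0.04860139,  1.53354752,  0.02410947,
        1.14099196, -0.08225877]), 'joint_velocities': array([ 1.36584078e-03, -2.23841683e-03,  1.13137977e-03, -2.22547148e-03,
       -1.43536635e-05, -8.88801994e-04,  1.58073155e-04]), 'joint_efforts': array([ 6.89559802e-04, -5.09174824e+01, -8.07773508e-02, -2.36829311e+01,
       -6.14101952e-02,  3.44945036e-02,  7.37546429e-05]), 'tool_pos': array([0.16738161, 0.65337639, 0.22160937]), 'tool_rot': array([-7.61601312e-05,  1.25036648e-01,  9.92151746e-01, -8.62252512e-04]), 'wrist_force': array([ 0.7142813 ,  0.30074907, -0.44627622]), 'ft_torque': array([ 0.01640957,  0.0227392 , -0.04968005]), 'grasp_force': 0.0, 'gripper_width': 1.003555619956407}
```

View pics/scene0.png

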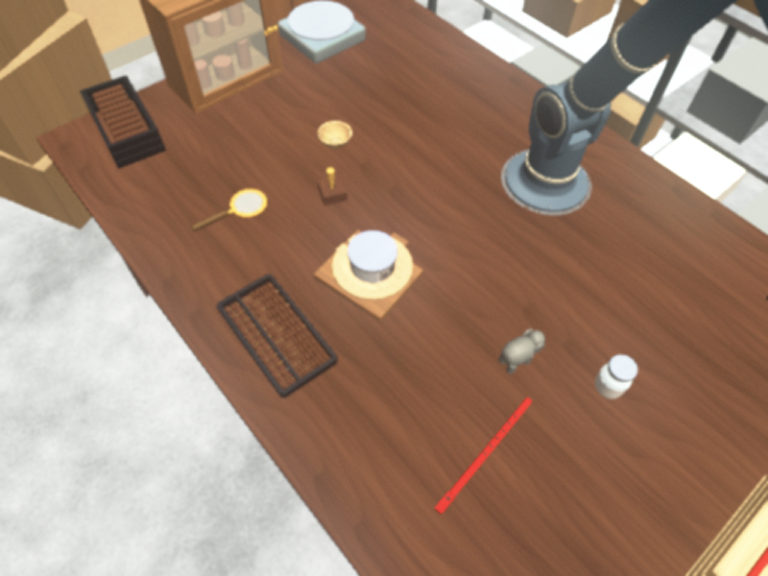

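View pics/top0.png

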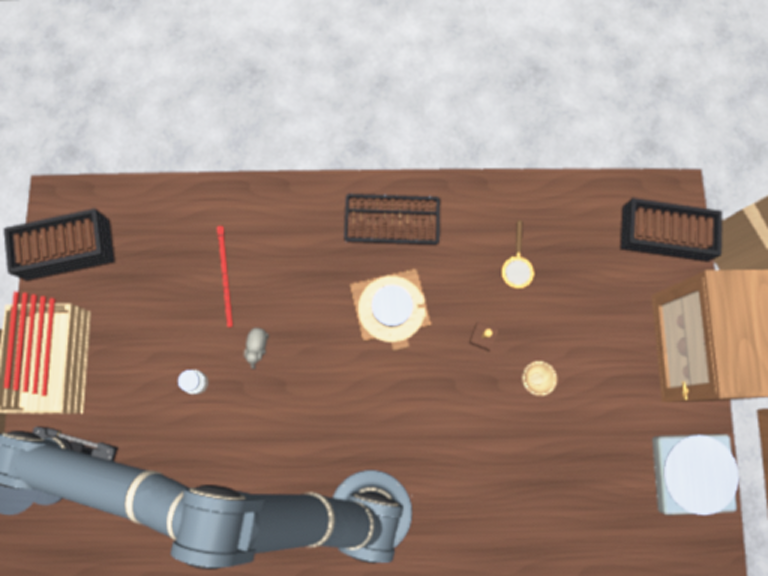

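The scene view shows the tin at about (372,255), the pin at (331,178) and the tongue at (400,240). In the top view the disc is at (391,308), the notch seems to be at (421,305), the tongue is at (400,345) and the pin head is at (489,333). I'll measure these on enlarged crops.

```bash
python3 - <<'E'
from h import *
t=np.load("top0.npz"); s=np.load("scene0.npz")
a=cv2.resize(t["im"][170:242,225:341],None,fx=6.8,fy=6.8,interpolation=cv2.INTER_CUBIC)[:300*2,:790]
b=cv2.resize(s["im"][100:220,200:295],None,fx=5,fy=5,interpolation=cv2.INTER_CUBIC)
cv2.imwrite("pics/ct.png",a[:,:,::-1]); cv2.imwrite("pics/cs.png",b[:,:,::-1]); print(a.shape,b.shape)
im=t["im"]; hsv=cv2.cvtColor(im,cv2.COLOR_RGB2HSV)
for (u,v) in [(261,183),(261,203),(261,220),(240,190),(243,205),(275,203),(281,203),(266,230),(325,221),(320,225)]: print((u,v),hsv[v,u],bydepth("top",[u,v],t["d"][v,u]).round(3))
E
```

```text
(490, 789, 3) (600, 475, 3)
(261, 183) [ 14 105 213] [[ 0.628 -0.068  0.029]]
(261, 203) [106  11 245] [[ 0.534 -0.064  0.085]]
(261, 220) [ 25  36 246] [[ 0.473 -0.065  0.037]]
(240, 190) [ 14 113 214] [[0.601 0.019 0.022]]
(243, 205) [ 24  38 246] [[0.537 0.008 0.029]]
(275, 203) [ 19  18 244] [[ 0.542 -0.123  0.036]]
(281, 203) [ 15 105 218] [[ 0.543 -0.148  0.029]]
(266, 230) [ 14 113 206] [[ 0.433 -0.084  0.026]]
(325, 221) [ 28  89 248] [[ 0.459 -0.315  0.082]]
(320, 225) [ 10 109 140] [[ 0.451 -0.305  0.025]]
```

View pics/ct.png

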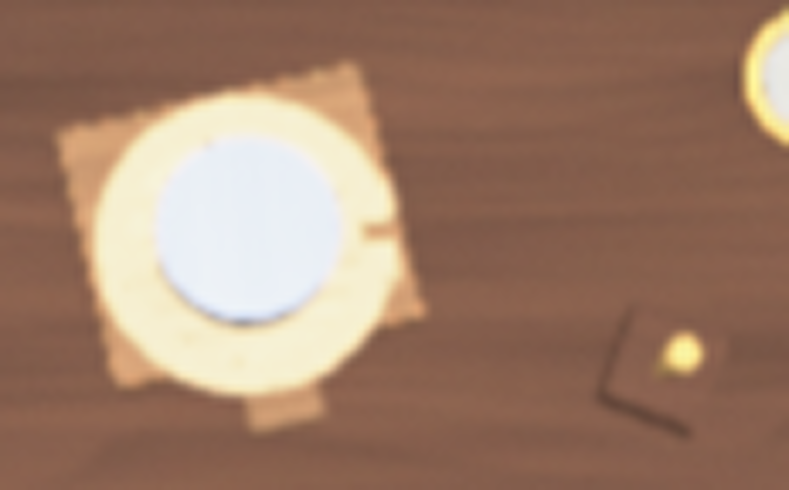

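View pics/cs.png

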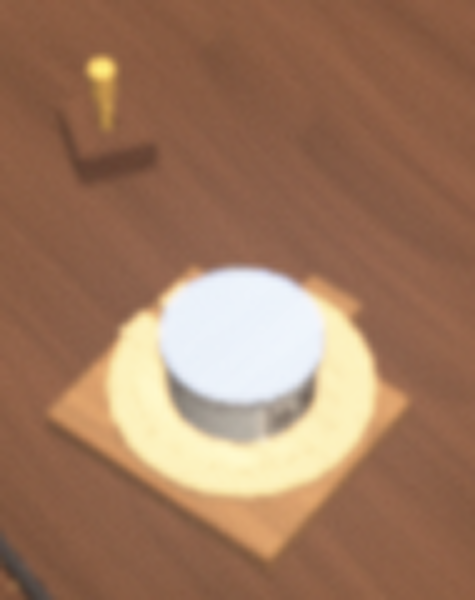

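Top crop: base corners are at about (60,130), (355,62), (425,315) and (118,388), the tongue end is at (255,432)–(325,412), the notch is at (378,230) and the pin head is at (684,352). Scene crop: base corners are at about (50,412), (268,558) and (408,400), the label's edge is at the lower right of the tin (285,415), and the pin head is at (102,68).

```bash
cat > meas.py <<'E'
from h import *
from scipy.optimize import least_squares
def sub(im,pts,w=3):
    g=cv2.cvtColor(im,cv2.COLOR_RGB2GRAY); p=np.float32(pts).reshape(-1,1,2).copy()
    return cv2.cornerSubPix(g,p,(w,w),(-1,-1),(3,40,.01)).reshape(-1,2)
E
python3 - <<'E'
from meas import *
t=np.load("top0.npz")["im"]; s=np.load("scene0.npz")["im"]
ct=(np.array([[60,130],[355,62],[425,315],[118,388],[255,432],[325,412]])+.5)/6.8+[225,170]-.5
cs=(np.array([[50,412],[268,558],[408,400]])+.5)/5+[200,100]-.5
Mt=np.array([[95,95],[95,-95],[-66,-95],[-66,95],[-110,22],[-110,-22]])/1e3
Ms=np.array([[95,-95],[95,95],[-66,95]])/1e3
at=sub(t,ct); as_=sub(s,cs); print((at-ct).round(1).tolist(),(as_-cs).round(1).tolist())
def fit(A,M,n):
    P=onplane(n,A,.024)[:,:2]
    f=lambda q:((M@np.array([[np.cos(q[2]),np.sin(q[2])],[-np.sin(q[2]),np.cos(q[2])]])+q[:2])-P).ravel()
    r=least_squares(f,[.53,-.06,.2]); print(n,r.x[:2].round(4),np.degrees(r.x[2]).round(2),(r.fun*1e3).round(1)); 
fit(ct,Mt,"top");fit(at,Mt,"top");fit(cs,Ms,"scene");fit(as_,Ms,"scene")
# disc / lid
for n,im in(("top",t),("scene",s)):
    h=cv2.cvtColor(im,cv2.COLOR_RGB2HSV)
    m=np.zeros(im.shape[:2],bool); 
    c=(261,205) if n=="top" else (248,172)
    m[c[1]-30:c[1]+30,c[0]-32:c[0]+32]=1
    cream=cv2.inRange(h,(15,20,200),(35,99,255))*m; lid=cv2.inRange(h,(95,3,200),(130,60,255))*m
    for nm,mk,z in(("disc",cream,.034),("lid",lid,.092)):
        k,_=cv2.findContours(mk.astype(np.uint8),cv2.RETR_EXTERNAL,cv2.CHAIN_APPROX_NONE); k=max(k,key=cv2.contourArea)
        H=cv2.convexHull(k).reshape(-1,2)
        P=onplane(n,H,z)[:,:2]; r=least_squares(lambda q:np.hypot(*(P-q[:2]).T)-q[2],[.53,-.06,.09],loss="soft_l1",f_scale=.002)
        print(n,nm,r.x.round(4))
    y=cv2.inRange(h,(20,70,180),(33,255,255)); b=np.zeros_like(y); q=(325,221) if n=="top" else (220,113)
    b[q[1]-7:q[1]+(8 if n=="top" else 5),q[0]-6:q[0]+7]=1; y=y*b; M=cv2.moments(y,True); uv=[M["m10"]/M["m00"],M["m01"]/M["m00"]]
    print(n,"pin",uv,M["m00"],onplane(n,uv,.085).round(4))
nt=(np.array([378,230])+.5)/6.8+[225,170]-.5; print("notch",onplane("top",nt,.034).round(4))
L=(np.array([[262,420],[285,413],[312,395]])+.5)/5+[200,100]-.5; print("label",onplane("scene",L,.055).round(4))
E
```

```text
[[-0.3, 0.5], [-0.4, -0.2], [0.2, -0.2], [0.3, -0.3], [-0.2, -0.2], [-0.2, 0.3]] [[-0.4, 0.6], [-0.0, 0.3], [0.2, -0.1]]
top [ 0.534  -0.0649] 12.81 [-0.9  2.3  0.8 -2.5  0.5 -0.3  0.   0.3  0.6  0.6 -1.  -0.4]
top [ 0.534  -0.0643] 13.17 [ 0.4  2.2  0.2 -2.9  0.5  0.9 -1.5  1.7 -0.2 -0.4  0.6 -1.4]
scene [ 0.5356 -0.0619] 12.48 [ 2.1 -2.6  0.9  1.4 -3.   1.2]
scene [ 0.5367 -0.0616] 12.96 [ 1.4 -2.4  0.3  1.7 -1.7  0.7]
top disc [ 0.5343 -0.0645  0.0925]
top lid [ 0.5312 -0.0636  0.052 ]
top pin [325.0, 221.5] 16.0 [[ 0.4568 -0.3146  0.085 ]]
scene disc [ 0.5357 -0.0627  0.0907]
scene lid [ 0.5381 -0.0598  0.0525]
scene pin [220.0, 113.5] 16.0 [[ 0.4597 -0.3133  0.085 ]]
notch [[ 0.5406 -0.1442  0.034 ]]
label [[ 0.5545 -0.0191  0.055 ]
 [ 0.5393 -0.0137  0.055 ]
 [ 0.5162 -0.0134  0.055 ]]
```

Axis is at about (0.5345,-0.0638), stand yaw about 12.9°, and the notch points to -85.7°, so the tin has to turn about -81°. I'll straddle the axis with the two fingertips on the lid rim, press lightly and turn the wrist. First comes the move to the stand.

```bash
python3 -m handwheel '{"dp":[[-0.88,-1,0],[-0.88,-1,0],[-0.88,-1,0],[-0.88,-1,0],[-0.88,-1,0]],"rotation":[[0,0,0],[0,0,0],[0,0,0],[0,0,0],[0,0,0]],"fingers":[0.6,0.6,0.6,0.6,0.6]}'
python3 -m handwheel '{"dp":[[-0.88,-1,0],[-0.88,-1,0],[-0.88,-1,0],[-0.88,-1,0],[-0.88,-1,0]],"rotation":[[0,0,0],[0,0,0],[0,0,0],[0,0,0],[0,0,0]],"fingers":[0.6,0.6,0.6,0.6,0.6]}'
python3 -m handwheel '{"dp":[[-0.88,-1,0],[-0.88,-1,0],[-0.88,-1,0],[-0.88,-1,0],[-0.1,-0.1,0]],"rotation":[[0,0,0],[0,0,0],[0,0,0],[0,0,0],[0,0,0]],"fingers":[0.6,0.6,0.6,0.6,0.6]}'
python3 -m handwheel '{"dp":[[0,0,0],[0,0,0],[0,0,0],[0,0,0],[0,0,0]],"rotation":[[0,0,1],[0,0,1],[0,0,1],[0,0,1],[0,0,1]],"fingers":[0.6,0.6,0.6,0.6,0.6]}'
python3 -m handwheel '{"dp":[[0,0,0],[0,0,0],[0,0,0],[0,0,0]],"rotation":[[0,0,1],[0,0,1],[0,0,0.2],[0,0,0]],"fingers":[0.6,0.6,0.6,0.6]}'
cat > rep.py <<'E'
from h import *
import sys
s=robot.state(); q=np.array(s["tool_rot"]); Rm=R.from_quat(q[[1,2,3,0]]).as_matrix()
print("t",round(s["t"],2),"tcp",np.round(s["tool_pos"],4),"yaw_y",np.degrees(np.arctan2(Rm[1,1],Rm[0,1])).round(2),"zax",Rm[:,2].round(4),"F",np.round(s["wrist_force"],1),"M",np.round(s["ft_torque"],2),"w",round(s["gripper_width"],3),"g",round(s["grasp_force"],1),"q7",round(s["joint_positions"][6],2))
if len(sys.argv)>1:
    g=np.array([float(a) for a in sys.argv[1:4]]); print("tool units to goal",(Rm.T@(g-s["tool_pos"])/.04).round(3))
E
python3 rep.py .5345 -.0638 .12
```

```text
t: 0.72
tool_pos: [0.2889, 0.4146, 0.2223]
tool_rot: [-0.0, 0.125, 0.992, -0.0]
wrist_force: [0.6, 0.5, 0.0]
gripper_width: 0.806
grasp_force: 0.0
t: 1.35
tool_pos: [0.4096, 0.1774, 0.2225]
tool_rot: [0.0, 0.125, 0.992, 0.0]
wrist_force: [0.0, 0.4, -0.5]
gripper_width: 0.803
grasp_force: 0.0
t: 1.98
tool_pos: [0.5095, -0.0199, 0.2224]
tool_rot: [0.0, 0.129, 0.992, -0.001]
wrist_force: [-0.9, -0.2, -0.1]
gripper_width: 0.801
grasp_force: 0.0
t: 2.6
tool_pos: [0.5081, -0.0143, 0.2221]
tool_rot: [-0.001, 0.534, 0.845, 0.0]
wrist_force: [-0.2, 0.1, -0.2]
gripper_width: 0.797
grasp_force: 0.0
t: 3.1
tool_pos: [0.5085, -0.015, 0.2223]
tool_rot: [-0.0, 0.683, 0.73, -0.0]
wrist_force: [-0.5, 0.1, 0.2]
gripper_width: 0.795
grasp_force: 0.0
t 3.1 tcp [ 0.5085 -0.015   0.2223] yaw_y 3.8 zax [-5.e-04  3.e-04 -1.e+00] F [-0.5  0.1  0.2] M [-0.1   0.02  0.01] w 0.795 g 0.0 q7 0.17
tool units to goal [-1.261  0.57   2.557]
```

```bash
python3 -m handwheel '{"dp":[[-0.63,0.285,0.7],[-0.63,0.285,0.7],[0,0,0.7],[0,0,0.8],[0,0,0]],"rotation":[[0,0,0],[0,0,0],[0,0,0],[0,0,0],[0,0,0]],"fingers":[0.6,0.6,0.6,0.6,0.6]}'
python3 rep.py .5345 -.0638 .09
```

```text
t: 3.72
tool_pos: [0.5328, -0.0642, 0.1045]
tool_rot: [-0.002, 0.684, 0.73, -0.002]
wrist_force: [-0.2, -0.9, 0.8]
gripper_width: 0.799
grasp_force: 0.0
t 3.73 tcp [ 0.5328 -0.0642  0.1045] yaw_y 3.71 zax [-5.5e-03  1.0e-04 -1.0e+00] F [-0.2 -0.9  0.8] M [-0.1   0.05  0.05] w 0.799 g 0.0 q7 0.41
tool units to goal [0.007 0.045 0.363]
```

```bash
python3 -m handwheel '{"dp":[[0,0,0.05],[0,0,0.05],[0,0,0.05],[0,0,0]],"rotation":[[0,0,0],[0,0,0],[0,0,0],[0,0,0]],"fingers":[0.6,0.6,0.6,0.6]}'
python3 rep.py .5345 -.0638 .09
```

```text
t: 4.22
tool_pos: [0.5348, -0.0645, 0.1008]
tool_rot: [0.0, 0.684, 0.729, 0.0]
wrist_force: [0.4, 0.4, 0.9]
gripper_width: 0.799
grasp_force: 0.0
t 4.22 tcp [ 0.5348 -0.0645  0.1008] yaw_y 3.64 zax [ 5.e-04  3.e-04 -1.e+00] F [0.4 0.4 0.9] M [-0.08  0.02 -0.02] w 0.799 g 0.0 q7 0.41
tool units to goal [ 0.017 -0.007  0.27 ]
```

Well centred. Now I feel downwards in 1 mm steps.

```bash
python3 -m handwheel '{"dp":[[0,0,0.03],[0,0,0.03],[0,0,0.03],[0,0,0]],"rotation":[[0,0,0],[0,0,0],[0,0,0],[0,0,0]],"fingers":[0.6,0.6,0.6,0.6]}'
python3 rep.py .5345 -.0638 .09
```

```text
t: 4.72
tool_pos: [0.5346, -0.0646, 0.0968]
tool_rot: [-0.0, 0.684, 0.729, -0.0]
wrist_force: [0.6, 0.3, 1.0]
gripper_width: 0.803
grasp_force: 0.0
t 4.72 tcp [ 0.5346 -0.0646  0.0968] yaw_y 3.63 zax [-3.e-04  1.e-04 -1.e+00] F [0.6 0.3 1. ] M [-0.12  0.06 -0.02] w 0.803 g 0.0 q7 0.42
tool units to goal [ 0.019 -0.002  0.169]
```

```bash
python3 -m handwheel '{"dp":[[0,0,0.025],[0,0,0]],"rotation":[[0,0,0],[0,0,0]],"fingers":[0.6,0.6]}'
python3 rep.py .5345 -.0638 .09
```

```text
t: 4.97
tool_pos: [0.5347, -0.0646, 0.0958]
tool_rot: [-0.0, 0.684, 0.729, -0.0]
wrist_force: [0.1, 0.2, -0.4]
gripper_width: 0.799
grasp_force: 0.0
t 4.97 tcp [ 0.5347 -0.0646  0.0958] yaw_y 3.63 zax [-2.e-04  1.e-04 -1.e+00] F [ 0.1  0.2 -0.4] M [-0.09  0.02  0.01] w 0.799 g 0.0 q7 0.42
tool units to goal [ 0.02  -0.003  0.146]
```

```bash
python3 -m handwheel '{"dp":[[0,0,0.018],[0,0,0]],"rotation":[[0,0,0],[0,0,0]],"fingers":[0.6,0.6]}' | grep -E "pos|force"
python3 -m handwheel '{"dp":[[0,0,0.018],[0,0,0]],"rotation":[[0,0,0],[0,0,0]],"fingers":[0.6,0.6]}'| grep -E "pos|force"
```

```text
tool_pos: [0.5347, -0.0646, 0.0951]
wrist_force: [0.0, -0.6, 0.3]
grasp_force: 0.0
tool_pos: [0.5346, -0.0646, 0.0944]
wrist_force: [0.9, -0.3, 0.0]
grasp_force: 0.0
```

```bash
python3 -m handwheel '{"dp":[[0,0,0.018],[0,0,0]],"rotation":[[0,0,0],[0,0,0]],"fingers":[0.6,0.6]}' | grep -E "pos|force"
```

```text
tool_pos: [0.5347, -0.0646, 0.0937]
wrist_force: [-0.4, -0.6, 0.9]
grasp_force: 0.0
```

```bash
python3 rep.py
```

```text
t 5.72 tcp [ 0.5347 -0.0646  0.0937] yaw_y 3.63 zax [-1.e-04  1.e-04 -1.e+00] F [-0.4 -0.6  0.9] M [-0.08 -0.02 -0.02] w 0.803 g 0.0 q7 0.42
```

```bash
for i in 1 2; do python3 -m handwheel '{"dp":[[0,0,0.018],[0,0,0]],"rotation":[[0,0,0],[0,0,0]],"fingers":[0.6,0.6]}' | grep -E "pos|wrist"; done
```

```text
tool_pos: [0.5347, -0.0646, 0.093]
wrist_force: [0.2, 0.9, -0.4]
tool_pos: [0.5347, -0.0646, 0.0923]
wrist_force: [-0.0, -0.2, 0.5]
```

```bash
python3 rep.py
```

```text
t 6.22 tcp [ 0.5347 -0.0646  0.0923] yaw_y 3.63 zax [-1.e-04  1.e-04 -1.e+00] F [-0.  -0.2  0.5] M [-0.09  0.06 -0.  ] w 0.802 g 0.0 q7 0.42
```

```bash
python3 -m handwheel '{"dp":[[0,0,0.018],[0,0,0]],"rotation":[[0,0,0],[0,0,0]],"fingers":[0.6,0.6]}' | grep -E "pos|wrist"
python3 -m handwheel '{"dp":[[0,0,0.018],[0,0,0]],"rotation":[[0,0,0],[0,0,0]],"fingers":[0.6,0.6]}' | grep -E "pos|wrist"
```

```text
tool_pos: [0.5347, -0.0646, 0.0915]
wrist_force: [-0.5, 0.8, -0.3]
tool_pos: [0.5347, -0.0646, 0.0908]
wrist_force: [-0.4, -0.7, 0.1]
```

```bash
python3 -m handwheel '{"dp":[[0,0,0.018],[0,0,0]],"rotation":[[0,0,0],[0,0,0]],"fingers":[0.6,0.6]}' | grep -E "pos|wrist"
python3 -m handwheel '{"dp":[[0,0,0.018],[0,0,0]],"rotation":[[0,0,0],[0,0,0]],"fingers":[0.6,0.6]}' | grep -E "pos|wrist"
```

```text
tool_pos: [0.5347, -0.0646, 0.0901]
wrist_force: [0.2, -0.9, 0.0]
tool_pos: [0.5347, -0.0645, 0.0894]
wrist_force: [-0.5, -0.0, 0.5]
```

```bash
python3 -m handwheel '{"dp":[[0,0,0.018],[0,0,0]],"rotation":[[0,0,0],[0,0,0]],"fingers":[0.6,0.6]}' | grep -E "pos|wrist"
python3 -m handwheel '{"dp":[[0,0,0.018],[0,0,0]],"rotation":[[0,0,0],[0,0,0]],"fingers":[0.6,0.6]}' | grep -E "pos|wrist"
```

```text
tool_pos: [0.5348, -0.0646, 0.0889]
wrist_force: [0.2, -0.2, 1.8]
tool_pos: [0.5348, -0.0646, 0.0884]
wrist_force: [-1.0, 0.5, 4.8]
```

Contact at about 0.0889. A little more pressure, then a small test turn.

```bash
python3 -m handwheel '{"dp":[[0,0,0.02],[0,0,0]],"rotation":[[0,0,0],[0,0,0]],"fingers":[0.6,0.6]}' | grep -E "pos|wrist"; python3 rep.py
```

```text
tool_pos: [0.5348, -0.0646, 0.088]
wrist_force: [-2.3, 0.8, 8.9]
t 7.97 tcp [ 0.5348 -0.0646  0.088 ] yaw_y 3.63 zax [ 1.e-04  7.e-04 -1.e+00] F [-2.3  0.8  8.9] M [ 0.02  0.65 -0.03] w 0.797 g 4.2 q7 0.43
```

```bash
python3 -m handwheel '{"dp":[[0,0,0],[0,0,0],[0,0,0]],"rotation":[[0,0,0.3],[0,0,0.3],[0,0,0.3]],"fingers":[0.6,0.6,0.6]}' | grep -E "pos|wrist"; python3 rep.py
```

```text
tool_pos: [0.5345, -0.0647, 0.0879]
wrist_force: [-3.0, 0.1, 8.7]
t 8.35 tcp [ 0.5345 -0.0647  0.0879] yaw_y -5.45 zax [-5.e-04  6.e-04 -1.e+00] F [-3.   0.1  8.7] M [-0.05  0.81  0.13] w 0.8 g 4.4 q7 0.29
```

The reaction moment is 0.13 N m, close to the stand's friction, so it's turning. I'll go on and then check with the camera.

```bash
python3 -m handwheel '{"dp":[[0,0,0],[0,0,0],[0,0,0],[0,0,0],[0,0,0]],"rotation":[[0,0,0.4],[0,0,0.4],[0,0,0.4],[0,0,0.4],[0,0,0.4]],"fingers":[0.6,0.6,0.6,0.6,0.6]}' | grep -E "pos|wrist"; python3 rep.py
```

```text
tool_pos: [0.5339, -0.0645, 0.0878]
wrist_force: [-5.3, 1.3, 10.3]
t 8.97 tcp [ 0.5339 -0.0645  0.0878] yaw_y -25.47 zax [-0.0018  0.0012 -1.    ] F [-5.3  1.3 10.3] M [0.04 1.09 0.15] w 0.799 g 4.9 q7 0.01
```

```bash
cat > notch.py <<'E'
from meas import *
import sys
C=np.array([.5345,-.0640])
im,d=robot.read_camera("top")
h=cv2.cvtColor(im,cv2.COLOR_RGB2HSV)
# sample disc rim radii 0.070-0.086 by angle: saturation rises in the notch
a=np.radians(np.arange(-260,-60,1.)); prof=0
for r in(.072,.076,.080):
    uv=project("top",np.c_[C[0]+r*np.cos(a),C[1]+r*np.sin(a),0*a+.034]).astype(np.float32)
    prof=prof+cv2.remap(h[:,:,1].astype(np.float32),uv[:,0].reshape(1,-1),uv[:,1].reshape(1,-1),cv2.INTER_LINEAR).ravel()/3
w=np.clip(prof-np.median(prof)-8,0,None); k=np.argmax(w); sl=slice(max(k-10,0),k+11)
print("peak",prof.max().round(0),"med",np.median(prof).round(0),"notch deg",(np.degrees(a[sl])*w[sl]).sum()/w[sl].sum())
if len(sys.argv)>1:
    cv2.imwrite(sys.argv[1],cv2.resize(im[170:250,225:341],None,fx=6.8,fy=6.8,interpolation=cv2.INTER_CUBIC)[:,:,::-1])
E
python3 notch.py
```

```text
peak 97.0 med 43.0 notch deg -114.98769833351986
```

```bash
python3 -m handwheel '{"dp":[[-0.01,-0.02,-0.004],[0,0,0],[0,0,0],[0,0,0],[0,0,0]],"rotation":[[0,0,0.45],[0,0,0.45],[0,0,0.45],[0,0,0.45],[0,0,0.45]],"fingers":[0.6,0.6,0.6,0.6,0.6]}' | grep -E "pos|wrist"; python3 rep.py
```

```text
tool_pos: [0.5333, -0.0641, 0.0879]
wrist_force: [-4.0, 1.6, 9.1]
t 9.65 tcp [ 0.5333 -0.0641  0.0879] yaw_y -47.97 zax [-0.0014  0.0017 -1.    ] F [-4.   1.6  9.1] M [0.24 0.99 0.12] w 0.801 g 4.6 q7 -0.31
```

```bash
python3 -m handwheel '{"dp":[[0,0,0],[0,0,0],[0,0,0],[0,0,0],[0,0,0]],"rotation":[[0,0,0.4],[0,0,0.4],[0,0,0.4],[0,0,0.4],[0,0,0]],"fingers":[0.6,0.6,0.6,0.6,0.6]}' | grep -E "pos|wrist"; python3 rep.py; python3 notch.py
```

```text
tool_pos: [0.5337, -0.0636, 0.0879]
wrist_force: [-2.5, 3.1, 9.7]
t 10.28 tcp [ 0.5337 -0.0636  0.0879] yaw_y -63.87 zax [-8.0e-04  2.1e-03 -1.0e+00] F [-2.5  3.1  9.7] M [ 0.4   0.79 -0.11] w 0.802 g 4.6 q7 -0.53
peak 96.0 med 38.0 notch deg -151.47043017409285
```

```bash
python3 -m handwheel '{"dp":[[0,0,0],[0,0,0],[0,0,0],[0,0,0],[0,0,0]],"rotation":[[0,0,0.4],[0,0,0.4],[0,0,0.4],[0,0,0.15],[0,0,0]],"fingers":[0.6,0.6,0.6,0.6,0.6]}' | grep -E "pos|wrist"; python3 -m handwheel '{"dp":[[0,0,-0.1],[0,0,-0.4],[0,0,0]],"rotation":[[0,0,0],[0,0,0],[0,0,0]],"fingers":[0.6,0.6,0.6]}' | grep -E "pos|wrist"; python3 rep.py; python3 notch.py pics/n1.png
```

```text
tool_pos: [0.534, -0.0635, 0.0879]
wrist_force: [-2.5, 3.3, 9.0]
tool_pos: [0.5348, -0.065, 0.1087]
wrist_force: [0.1, -0.1, -0.1]
t 11.32 tcp [ 0.5348 -0.065   0.1087] yaw_y -77.38 zax [ 2.8e-03 -2.0e-04 -1.0e+00] F [ 0.1 -0.1 -0.1] M [-0.11  0.13 -0.01] w 0.799 g 0.0 q7 -0.74
peak 97.0 med 38.0 notch deg -163.8699092715031
```

View pics/n1.png

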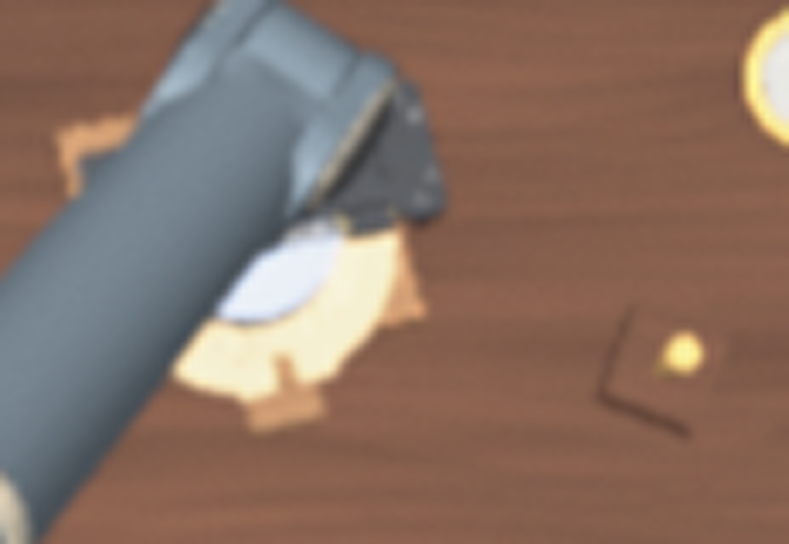

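The crop shows the notch at about (285,372), opening straight onto the tongue at (287,408), so it's nearly aligned. I'll go over the pin to clear the view, then measure the fine error.

```bash
python3 rep.py .458 -.314 .12; python3 -m handwheel '{"dp":[[0,0,-0.5],[0,0.8,-0.4],[-0.4,0.9,0],[-0.6,0.9,0],[-0.7,0.9,0]],"rotation":[[0,0,0],[0,0,0],[0,0,0],[0,0,0],[0,0,0]],"fingers":[0.2,0.2,0.2,0.2,0.2]}' | grep -E "pos|wrist"; python3 -m handwheel '{"dp":[[-0.5,0.9,0],[-0.5,0.9,0],[0,0,0]],"rotation":[[0,0,0],[0,0,0],[0,0,0]],"fingers":[0.2,0.2,0.2]}' | grep -E "pos|wrist";  python3 rep.py .458 -.314 .12; python3 notch.py
cat > fine.py <<'E'
from meas import *
import sys
# notch lateral offset against tongue centre line, both views
for n in("top","scene"):
    im,d=robot.read_camera(n); np.savez(n+"1.npz",im=im,d=d)
    c=project(n,[[.4487,-.0835,.028]])[0]; x,y=np.round(c).astype(int)
    cv2.imwrite(f"pics/f_{n}.png",cv2.resize(im[y-25:y+25,x-33:x+33],None,fx=11,fy=11,interpolation=cv2.INTER_CUBIC)[:,:,::-1]); print(n,x,y)
E
python3 fine.py; python3 -c "
import cv2,numpy as np;a=cv2.imread('pics/f_top.png');b=cv2.imread('pics/f_scene.png');c=np.hstack([a,b]);cv2.imwrite('pics/f12.png',cv2.resize(c,None,fx=.55,fy=.55,interpolation=cv2.INTER_AREA));print(c.shape)"
```

```text
t 11.38 tcp [ 0.5343 -0.0647  0.108 ] yaw_y -77.37 zax [ 0.0016  0.     -1.    ] F [-0.3 -0.  -0.3] M [-0.07  0.14 -0.03] w 0.797 g 0.0 q7 -0.74
tool units to goal [-3.224  5.664 -0.302]
tool_pos: [0.4981, -0.2175, 0.1444]
wrist_force: [0.8, -0.1, 0.1]
tool_pos: [0.473, -0.2992, 0.1449]
wrist_force: [0.1, 0.6, -0.4]
t 12.38 tcp [ 0.473  -0.2992  0.1449] yaw_y -77.77 zax [ 0.0011 -0.0026 -1.    ] F [ 0.1  0.6 -0.4] M [-0.06  0.17 -0.05] w 0.6 g 0.0 q7 -0.36
tool units to goal [-0.446  0.28   0.624]
peak 98.0 med 40.0 notch deg -163.9233231718261
top 266 226
scene 263 160
(550, 1452, 3)
```

View pics/f12.png

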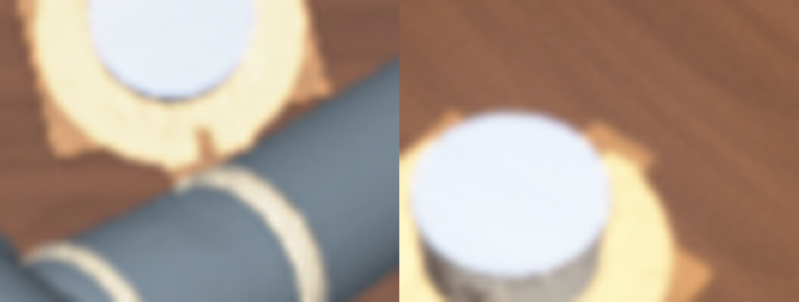

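The fine view shows the notch at (205,147); the arm hides the tongue. I'll run the same profile on the first picture to calibrate it: the initial notch angle, and the tongue's own direction.

```bash
python3 - <<'E'
from meas import *
def prof(im,C,rs,z,a,ch=1):
    h=cv2.cvtColor(im,cv2.COLOR_RGB2HSV)[:,:,ch].astype(np.float32);p=0
    for r in rs:
        uv=project("top",np.c_[C[0]+r*np.cos(a),C[1]+r*np.sin(a),0*a+z]).astype(np.float32)
        p=p+cv2.remap(h,uv[:,:1],uv[:,1:],cv2.INTER_LINEAR).ravel()/len(rs)
    return p
def cen(a,p,base):
    w=np.clip(p-base,0,None);k=np.argmax(w);sl=slice(max(k-12,0),k+13);return (np.degrees(a[sl])*w[sl]).sum()/w[sl].sum()
A=np.radians
for C in([.5345,-.064],[.534,-.0645]):
  for f,lo,hi in(("top0.npz",-110,-60),("top1.npz",-185,-140)):
    im=np.load(f)["im"]; a=A(np.arange(lo,hi,1.))
    print(C,f,[round(cen(a,prof(im,C,[r],.034,a),np.median(prof(im,C,[r],.034,a))+12),2) for r in(.068,.072,.076,.080)])
  im=np.load("top0.npz")["im"]; a=A(np.arange(-190,-145,1.))
  for r in(.097,.1,.103,.106):
    p=prof(im,C,[r],.024,a,2); m=(p.min()+p.max())/2; i=np.where(p>m)[0]; 
    l,h=i[0],i[-1]; L=np.interp(m,[p[l-1],p[l]],[l-1,l]); H=h+ (p[h]-m)/(p[h]-p[h+1]); print("tongue",r,round(-190+(L+H)/2,2),"half width mm",r*1e3*np.sin(A((H-L)/2)))
E
```

```text
[0.5345, -0.064] top0.npz [np.float64(-85.6), np.float64(-85.99), np.float64(-86.01), np.float64(-86.1)]
[0.5345, -0.064] top1.npz [np.float64(nan), np.float64(-164.05), np.float64(-163.89), np.float64(-163.85)]
tongue 0.097 -166.97 half width mm 22.29276046435303
tongue 0.1 -167.15 half width mm 22.193658545624398
tongue 0.103 -167.13 half width mm 22.261249749779346
tongue 0.106 -167.05 half width mm 22.34112071594199
[0.534, -0.0645] top0.npz [np.float64(-85.58), np.float64(-85.56), np.float64(-85.6), np.float64(-85.72)]
[0.534, -0.0645] top1.npz [np.float64(-165.09), np.float64(-164.23), np.float64(-164.1), np.float64(-164.1)]
tongue 0.097 -167.27 half width mm 22.231767592707968
tongue 0.1 -167.37 half width mm 22.187288758752473
tongue 0.103 -167.33 half width mm 22.243569400857613
tongue 0.106 -167.22 half width mm 22.40320342152733<stdin>:9: RuntimeWarning: invalid value encountered in scalar divide
```

Notch is at about -164.0° and the tongue at -167.15°, so roughly 3.3° are missing. I'll go back and nudge the tin.

```bash
python3 -m handwheel '{"dp":[[0.6,-0.9,0],[0.5,-0.9,0],[0.5,-0.9,0],[0.5,-0.9,0],[0.5,-0.9,0]],"rotation":[[0,0,0],[0,0,0],[0,0,0],[0,0,0],[0,0,0]],"fingers":[0.6,0.6,0.6,0.6,0.6]}' | grep -E "pos|wrist"; python3 -m handwheel '{"dp":[[0.2,-0.9,0],[0,0,0],[0,0,0]],"rotation":[[0,0,0],[0,0,0],[0,0,0]],"fingers":[0.6,0.6,0.6]}' | grep -E "pos|wrist";  python3 rep.py .5345 -.064 .0915
```

```text
tool_pos: [0.5375, -0.0933, 0.1434]
wrist_force: [-0.2, -0.2, -0.3]
tool_pos: [0.5368, -0.0593, 0.1435]
wrist_force: [-0.1, -0.4, -0.3]
t 13.53 tcp [ 0.5368 -0.0593  0.1435] yaw_y -77.28 zax [ 1.e-04 -2.e-04 -1.e+00] F [-0.1 -0.4 -0.3] M [-0.09  0.13  0.01] w 0.798 g 0.0 q7 -0.8
tool units to goal [-0.083  0.102  1.3  ]
```

```bash
python3 -m handwheel '{"dp":[[-0.083,0.1,0.6],[0,0,0.6],[0,0,0.1],[0,0,0]],"rotation":[[0,0,0],[0,0,0],[0,0,0],[0,0,0]],"fingers":[0.6,0.6,0.6,0.6]}' | grep -E "pos|wrist";  python3 rep.py .5345 -.064 .0872
```

```text
tool_pos: [0.5347, -0.0654, 0.0918]
wrist_force: [0.5, 0.1, -0.1]
t 14.03 tcp [ 0.5347 -0.0654  0.0918] yaw_y -77.45 zax [ 4.e-04 -4.e-04 -1.e+00] F [ 0.5  0.1 -0.1] M [-0.08  0.17 -0.03] w 0.799 g 0.0 q7 -0.72
tool units to goal [ 0.003 -0.034  0.115]
```

```bash
python3 -m handwheel '{"dp":[[0,0,0.03],[0,0,0.03],[0,0,0]],"rotation":[[0,0,0],[0,0,0],[0,0,0]],"fingers":[0.6,0.6,0.6]}' | grep -E "pos|wrist"
```

```text
tool_pos: [0.5346, -0.0643, 0.0892]
wrist_force: [-0.6, -1.0, -0.1]
```

```bash
python3 rep.py .5345 -.064 .0872
```

```text
t 14.4 tcp [ 0.5346 -0.0643  0.0892] yaw_y -77.36 zax [ 4.e-04  2.e-04 -1.e+00] F [-0.6 -1.  -0.1] M [-0.01  0.15 -0.01] w 0.805 g 0.0 q7 -0.72
tool units to goal [-0.001 -0.009  0.049]
```

```bash
python3 -m handwheel '{"dp":[[0,0,0.025],[0,0,0.015],[0,0,0]],"rotation":[[0,0,0],[0,0,0],[0,0,0]],"fingers":[0.6,0.6,0.6]}' | grep -E "pos|wrist"
```

```text
tool_pos: [0.5347, -0.0644, 0.0881]
wrist_force: [-2.2, 1.3, 6.8]
```

```bash
python3 rep.py
```

```text
t 14.78 tcp [ 0.5347 -0.0644  0.0881] yaw_y -77.36 zax [ 4.e-04  9.e-04 -1.e+00] F [-2.2  1.3  6.8] M [ 0.13  0.63 -0.04] w 0.799 g 3.8 q7 -0.72
```

```bash
python3 -m handwheel '{"dp":[[0,0,0.006],[0,0,0],[0,0,0]],"rotation":[[0,0,0],[0,0,0.17],[0,0,0.17]],"fingers":[0.6,0.6,0.6]}' | grep -E "pos|wrist"; python3 rep.py;  python3 -m handwheel '{"dp":[[0,0,0],[0,0,-0.1],[0,0,-0.4],[0,0,0]],"rotation":[[0,0,0],[0,0,0],[0,0,0],[0,0,0]],"fingers":[0.6,0.6,0.6,0.6]}' | grep -E "pos|wrist"; 
cat >> notch.py <<'E'
def P(r,z,a,ch):
    uv=project("top",np.c_[C[0]+r*np.cos(a),C[1]+r*np.sin(a),0*a+z]).astype(np.float32)
    return cv2.remap(h[:,:,ch].astype(np.float32),uv[:,:1],uv[:,1:],cv2.INTER_LINEAR).ravel()
a=np.radians(np.arange(-190,-145,1.))
for r in(.072,.074,.076,.078,.080):
    p=P(r,.034,a,1); w=np.clip(p-np.median(p)-12,0,None); k=np.argmax(w); s=slice(max(k-10,0),k+11); print("n",round((np.degrees(a[s])*w[s]).sum()/w[s].sum(),2),end=" ")
for r in(.098,.101,.104):
    p=P(r,.024,a,2); m=(p.min()+p.max())/2; i=np.where(p>m)[0]; print("tongue",-190+(i[0]+i[-1])/2,end=" ")
print()
E
python3 rep.py; python3 notch.py
```

```text
tool_pos: [0.5347, -0.0645, 0.088]
wrist_force: [-1.7, 1.4, 8.1]
t 15.15 tcp [ 0.5347 -0.0645  0.088 ] yaw_y -80.79 zax [ 3.e-04  1.e-03 -1.e+00] F [-1.7  1.4  8.1] M [0.1  0.73 0.17] w 0.8 g 4.3 q7 -0.77
tool_pos: [0.5355, -0.0647, 0.1085]
wrist_force: [0.2, -0.6, 0.2]
t 15.65 tcp [ 0.5355 -0.0647  0.1085] yaw_y -80.76 zax [ 2.9e-03 -1.0e-04 -1.0e+00] F [ 0.2 -0.6  0.2] M [-0.05  0.13 -0.03] w 0.803 g 0.0 q7 -0.79
peak 100.0 med 38.0 notch deg -167.23016938452608
n -167.0 n -167.27 n -167.26 n -167.29 n -167.35 tongue -166.5 tongue -167.0 tongue -167.0
```

Notch is now at -167.2° against the tongue's -167.0°: aligned. Now the pin.

```bash
python3 -m handwheel '{"dp":[[0,0,-0.5],[0,0.8,-0.4],[-0.6,0.9,0],[-0.7,0.9,0],[-0.7,0.9,0]],"rotation":[[0,0,-0.36],[0,0,0],[0,0,0],[0,0,0],[0,0,0]],"fingers":[0.2,0,0,0,0]}' | grep -E "pos|wrist"; python3 -m handwheel '{"dp":[[-0.6,0.9,0],[-0.6,0.9,0],[0,0.3,0],[0,0,0]],"rotation":[[0,0,0],[0,0,0],[0,0,0],[0,0,0]],"fingers":[0,0,0,0]}' | grep -E "pos|wrist";  python3 rep.py .458 -.314 .053
python3 - <<'E'
from meas import *
for n,r in(("top",1),("scene",1)):
    im,d=robot.read_camera(n); h=cv2.cvtColor(im,cv2.COLOR_RGB2HSV)
    q=project(n,[[.458,-.314,.085]])[0].round().astype(int); m=cv2.inRange(h,(20,70,150),(33,255,255)); b=m*0; b[q[1]-8:q[1]+9,q[0]-8:q[0]+9]=1
    print(n,q,(m*b>0).sum())
    cv2.imwrite(f"pics/p_{n}.png",cv2.resize(im[q[1]-25:q[1]+25,q[0]-25:q[0]+25],None,fx=8,fy=8,interpolation=cv2.INTER_CUBIC)[:,:,::-1])
cv2.imwrite("pics/p.png",np.hstack([cv2.imread("pics/p_top.png"),cv2.imread("pics/p_scene.png")]))
E
```

```text
tool_pos: [0.4869, -0.2197, 0.1429]
wrist_force: [-0.4, 0.2, -1.6]
tool_pos: [0.4597, -0.3115, 0.1429]
wrist_force: [-0.3, -1.0, -0.5]
t 16.82 tcp [ 0.4597 -0.3115  0.1429] yaw_y -77.21 zax [-1.e-04  2.e-04 -1.e+00] F [-0.3 -1.  -0.5] M [0.   0.11 0.04] w 0.5 g 0.0 q7 -0.32
tool units to goal [-0.055  0.052  2.247]
top [325 221] 0
scene [220 113] 16
```

View pics/p.png

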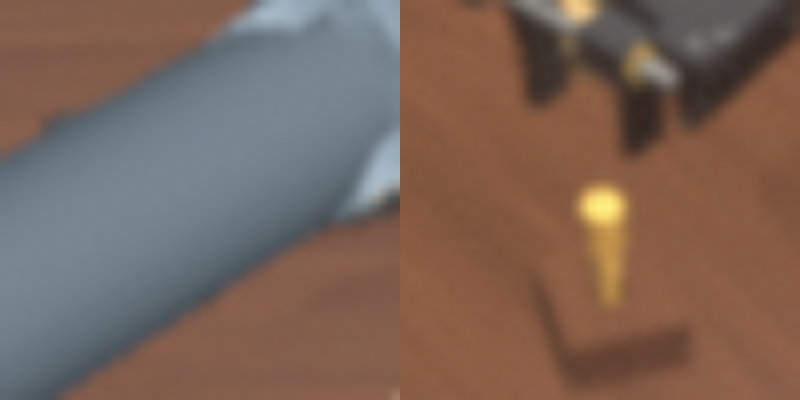

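In the scene crop the pin (head at 602,205) stands under and between the fingers. Descend.

```bash
python3 -m handwheel '{"dp":[[-0.055,0.05,0.5],[0,0,0.5],[0,0,0.5],[0,0,0.5],[0,0,0]],"rotation":[[0,0,0],[0,0,0],[0,0,0],[0,0,0],[0,0,0]],"fingers":[0,0,0,0,0]}' | grep -E "pos|wrist"; python3 rep.py .458 -.314 .053; python3 -m handwheel '{"dp":[[0,0,0.2],[0,0,0],[0,0,0]],"rotation":[[0,0,0],[0,0,0],[0,0,0]],"fingers":[0,0,0]}' | grep -E "pos|wrist"; python3 rep.py .458 -.314 .053
```

```text
tool_pos: [0.4566, -0.313, 0.0611]
wrist_force: [-0.0, 0.0, 0.7]
t 17.55 tcp [ 0.4566 -0.313   0.0611] yaw_y -77.19 zax [-0.0034  0.0017 -1.    ] F [-0.   0.   0.7] M [-0.09  0.22  0.  ] w 0.5 g 0.0 q7 -0.22
tool units to goal [0.03  0.032 0.203]
tool_pos: [0.458, -0.3139, 0.0555]
wrist_force: [0.3, 0.1, 0.2]
t 17.93 tcp [ 0.458  -0.3139  0.0555] yaw_y -77.17 zax [ 8.e-04 -3.e-04 -1.e+00] F [0.3 0.1 0.2] M [-0.06  0.17  0.05] w 0.504 g 0.0 q7 -0.21
tool units to goal [-0.     0.001  0.062]
```

```bash
python3 -m handwheel '{"dp":[[0,0,0],[0,0,0],[0,0,0],[0,0,0],[0,0,0]],"rotation":[[0,0,0],[0,0,0],[0,0,0],[0,0,0],[0,0,0]],"fingers":[-0.4,-0.6,-0.8,-1,-1]}' 8 | grep -E "pos|wrist|grip|grasp"; python3 rep.py
```

```text
tool_pos: [0.4578, -0.3137, 0.0552]
wrist_force: [-0.4, -0.2, 1.2]
gripper_width: 0.199
grasp_force: 8.0
t 18.55 tcp [ 0.4578 -0.3137  0.0552] yaw_y -77.17 zax [ 1.e-04  2.e-04 -1.e+00] F [-0.4 -0.2  1.2] M [0.   0.21 0.04] w 0.199 g 8.0 q7 -0.21
```

```bash
python3 -m handwheel '{"dp":[[0,0,-0.25],[0,0,-0.5],[0,0,-0.6],[0,0,-0.4],[0,0,0]],"rotation":[[0,0,0],[0,0,0],[0,0,0],[0,0,0],[0,0,0]],"fingers":[-1,-1,-1,-1,-1]}' 15 | grep -E "pos|wrist|grip|grasp"; python3 rep.py .4487 -.0836 .12
```

```text
tool_pos: [0.4585, -0.3143, 0.1267]
wrist_force: [0.9, 0.2, -1.2]
gripper_width: 0.198
grasp_force: 15.0
t 19.18 tcp [ 0.4585 -0.3143  0.1267] yaw_y -77.16 zax [ 0.0029 -0.0011 -1.    ] F [ 0.9  0.2 -1.2] M [-0.05  0.17 -0.02] w 0.198 g 15.0 q7 -0.3
tool units to goal [ 1.042 -5.677  0.16 ]
```

```bash
python3 -m handwheel '{"dp":[[0.2,-0.9,0],[0.2,-0.9,0],[0.2,-0.9,0],[0.2,-0.9,0],[0.2,-0.9,0]],"rotation":[[0,0,0],[0,0,0],[0,0,0],[0,0,0],[0,0,0]],"fingers":[-1,-1,-1,-1,-1]}' 15 | grep -E "pos|wrist|grip|grasp"; python3 -m handwheel '{"dp":[[0,-0.7,0],[0,-0.4,0],[0,0,0],[0,0,0]],"rotation":[[0,0,0],[0,0,0],[0,0,0],[0,0,0]],"fingers":[-1,-1,-1,-1]}' | grep -E "pos|wrist|grip|grasp"; python3 rep.py .4487 -.0836 .082; python3 - <<'E'
from meas import *
out=[]
for n in("top","scene"):
    im,d=robot.read_camera(n); q=project(n,[[.4487,-.0836,.06]])[0].round().astype(int); print(n,q)
    out.append(cv2.resize(im[q[1]-25:q[1]+25,q[0]-25:q[0]+25],None,fx=8,fy=8,interpolation=cv2.INTER_CUBIC)[:,:,::-1])
cv2.imwrite("pics/q.png",np.hstack(out))
E
```

```text
tool_pos: [0.4562, -0.1279, 0.1246]
wrist_force: [0.6, 1.2, -0.2]
gripper_width: 0.2
grasp_force: 15.0
tool_pos: [0.447, -0.0871, 0.1251]
wrist_force: [0.3, -1.5, -0.3]
gripper_width: 0.203
grasp_force: 15.0
t 20.3 tcp [ 0.447  -0.0871  0.1251] yaw_y -77.2 zax [ 1.e-04 -5.e-04 -1.e+00] F [ 0.3 -1.5 -0.3] M [-0.09  0.1  -0.02] w 0.203 g 15.0 q7 -0.74
tool units to goal [ 0.06  -0.076  1.077]
top [266 225]
scene [264 155]
```

View pics/q.png

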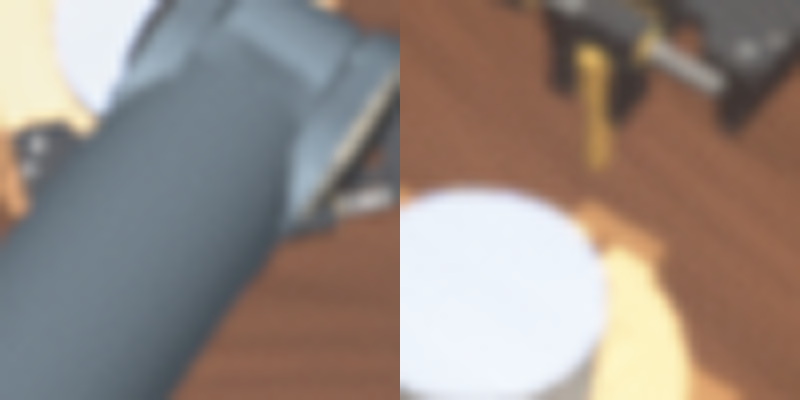

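Scene crop: the pin hangs upright in the fingers, shaft from (597,60) to (598,165). I'll check its in-hand offset along tool x against the scene camera.

```bash
python3 - <<'E'
from meas import *
im,d=robot.read_camera("scene"); h=cv2.cvtColor(im,cv2.COLOR_RGB2HSV).astype(float)
T=np.array(robot.state()["tool_pos"])
p0=project("scene",[T+[0,0,z] for z in(-.04,-.03,-.02,-.01)]); 
t=T+[0,0,0]; ex=np.array([.975,.223,0])*.001
for z,p in zip((-.04,-.03,-.02,-.01),p0):
    r=int(round(p[1])); u=np.arange(int(p[0])-6,int(p[0])+8)
    S=h[r,u,1]; Hh=h[r,u,0]; w=np.clip(S-125,0,None)*((Hh>16)&(Hh<34))
    j=project("scene",[T+[0,0,z]+ex])[0]-p
    print(z,p.round(2),"meas u",round((u*w).sum()/max(w.sum(),1),2),"du per mm tool-x",j.round(3), S.astype(int).tolist(),Hh.astype(int).tolist())
E
```

```text
-0.04 [263.47 149.08] meas u 263.0 du per mm tool-x [-0.175  0.181] [111, 114, 114, 113, 114, 132, 137, 133, 122, 116, 114, 113, 114, 116] [10, 10, 9, 10, 11, 15, 17, 16, 13, 10, 10, 10, 10, 9]
-0.03 [263.56 147.19] meas u 263.48 du per mm tool-x [-0.176  0.182] [113, 114, 114, 113, 119, 131, 139, 138, 127, 116, 116, 114, 115, 114] [10, 10, 10, 10, 13, 16, 17, 17, 14, 10, 9, 9, 10, 10]
-0.02 [263.65 145.27] meas u 263.0 du per mm tool-x [-0.177  0.182] [113, 114, 114, 115, 118, 130, 139, 132, 110, 99, 110, 115, 116, 116] [10, 10, 10, 10, 12, 16, 17, 16, 14, 10, 9, 10, 9, 9]
-0.01 [263.75 143.33] meas u 263.0 du per mm tool-x [-0.178  0.183] [118, 111, 111, 114, 118, 132, 138, 125, 86, 62, 80, 97, 110, 117] [10, 10, 10, 10, 12, 15, 17, 16, 13, 9, 8, 10, 10, 10]
```

```bash
python3 rep.py .4479 -.0838 .085; python3 -m handwheel '{"dp":[[0.04,-0.075,0],[0,0,0.5],[0,0,0.5],[0,0,0],[0,0,0]],"rotation":[[0,0,0],[0,0,0],[0,0,0],[0,0,0],[0,0,0]],"fingers":[-1,-1,-1,-1,-1]}' | grep -E "pos|wrist|grip|grasp"; python3 rep.py .4479 -.0838 .075
```

```text
t 20.45 tcp [ 0.4471 -0.0874  0.1252] yaw_y -77.26 zax [ 2.e-04 -4.e-04 -1.e+00] F [-0.1 -0.3 -0.3] M [-0.11  0.19  0.04] w 0.204 g 15.0 q7 -0.74
tool units to goal [ 0.04  -0.083  1.004]
tool_pos: [0.4483, -0.0835, 0.0856]
wrist_force: [0.6, 0.8, -0.4]
gripper_width: 0.199
grasp_force: 15.0
t 21.07 tcp [ 0.4483 -0.0835  0.0856] yaw_y -77.2 zax [ 8.e-04 -2.e-04 -1.e+00] F [ 0.6  0.8 -0.4] M [-0.04  0.2  -0.03] w 0.199 g 15.0 q7 -0.67
tool units to goal [-0.012  0.005  0.265]
```

```bash
python3 -m handwheel '{"dp":[[0,0,0.1],[0,0,0.1],[0,0,0.1],[0,0,0]],"rotation":[[0,0,0],[0,0,0],[0,0,0],[0,0,0]],"fingers":[-1,-1,-1,-1]}' | grep -E "pos|wrist|grip"; python3 rep.py
```

```text
tool_pos: [0.4476, -0.0831, 0.0728]
wrist_force: [-0.2, 0.3, -0.3]
gripper_width: 0.198
t 21.57 tcp [ 0.4476 -0.0831  0.0728] yaw_y -77.17 zax [-7.e-04  0.e+00 -1.e+00] F [-0.2  0.3 -0.3] M [-0.03  0.14 -0.01] w 0.198 g 15.0 q7 -0.65
```

```bash
python3 -m handwheel '{"dp":[[0,0,0.05],[0,0,0.05],[0,0,0]],"rotation":[[0,0,0],[0,0,0],[0,0,0]],"fingers":[-1,-1,-1]}' | grep -E "pos|wrist|grip"; python3 rep.py .4479 -.0838 .052
```

```text
tool_pos: [0.4478, -0.0832, 0.069]
wrist_force: [0.8, -0.1, -1.4]
gripper_width: 0.198
t 21.95 tcp [ 0.4478 -0.0832  0.069 ] yaw_y -77.17 zax [-3.e-04  0.e+00 -1.e+00] F [ 0.8 -0.1 -1.4] M [-0.13  0.18 -0.01] w 0.198 g 15.0 q7 -0.64
tool units to goal [-0.001  0.016  0.425]
```

```bash
python3 -m handwheel '{"dp":[[0,0.01,0.03],[0,0,0.03],[0,0,0]],"rotation":[[0,0,0],[0,0,0],[0,0,0]],"fingers":[-1,-1,-1]}' | grep -E "pos|wrist|grip"; python3 rep.py .4479 -.0838 .052
```

```text
tool_pos: [0.4479, -0.0834, 0.0666]
wrist_force: [-0.1, 1.5, -1.7]
gripper_width: 0.195
t 22.32 tcp [ 0.4479 -0.0834  0.0666] yaw_y -77.16 zax [-3.e-04  3.e-04 -1.e+00] F [-0.1  1.5 -1.7] M [ 0.21  0.15 -0.04] w 0.195 g 15.0 q7 -0.63
tool units to goal [-0.002  0.011  0.365]
```

```bash
python3 -m handwheel '{"dp":[[0,0,0.03],[0,0,0.03],[0,0,0]],"rotation":[[0,0,0],[0,0,0],[0,0,0]],"fingers":[-1,-1,-1]}' | grep -E "pos|wrist|grip"; python3 rep.py .4479 -.0838 .052
```

```text
tool_pos: [0.4479, -0.0834, 0.0642]
wrist_force: [-1.1, 1.8, -1.7]
gripper_width: 0.2
t 22.7 tcp [ 0.4479 -0.0834  0.0642] yaw_y -77.16 zax [-3.e-04  3.e-04 -1.e+00] F [-1.1  1.8 -1.7] M [ 0.31  0.14 -0.01] w 0.2 g 15.0 q7 -0.63
tool units to goal [-0.002  0.01   0.305]
```

It's entering; the side force comes from my small y nudge, so I'll take that back and go on.

```bash
python3 -m handwheel '{"dp":[[0,-0.01,0.03],[0,0,0.04],[0,0,0.04],[0,0,0]],"rotation":[[0,0,0],[0,0,0],[0,0,0],[0,0,0]],"fingers":[-1,-1,-1,-1]}' | grep -E "pos|wrist|grip"; python3 rep.py .4479 -.0838 .052
```

```text
tool_pos: [0.4478, -0.0833, 0.0598]
wrist_force: [0.8, -0.3, -0.7]
gripper_width: 0.199
t 23.2 tcp [ 0.4478 -0.0833  0.0598] yaw_y -77.17 zax [-2.e-04 -2.e-04 -1.e+00] F [ 0.8 -0.3 -0.7] M [ 0.11  0.08 -0.04] w 0.199 g 15.0 q7 -0.62
tool units to goal [-0.001  0.014  0.194]
```

```bash
python3 -m handwheel '{"dp":[[0,0,0.04],[0,0,0.04],[0,0,0]],"rotation":[[0,0,0],[0,0,0],[0,0,0]],"fingers":[-1,-1,-1]}' | grep -E "pos|wrist|grip"; python3 rep.py .4479 -.0838 .052
```

```text
tool_pos: [0.4478, -0.0832, 0.0566]
wrist_force: [0.8, 1.4, -0.6]
gripper_width: 0.2
t 23.57 tcp [ 0.4478 -0.0832  0.0566] yaw_y -77.18 zax [-2.e-04 -1.e-04 -1.e+00] F [ 0.8  1.4 -0.6] M [0.09 0.11 0.06] w 0.2 g 15.0 q7 -0.61
tool units to goal [-0.001  0.015  0.115]
```

```bash
python3 -m handwheel '{"dp":[[0,0,0.04],[0,0,0.04],[0,0,0]],"rotation":[[0,0,0],[0,0,0],[0,0,0]],"fingers":[-1,-1,-1]}' | grep -E "pos|wrist|grip"; python3 rep.py .4479 -.0838 .052
```

```text
tool_pos: [0.4478, -0.0831, 0.0534]
wrist_force: [-0.0, 0.2, -0.7]
gripper_width: 0.202
t 23.95 tcp [ 0.4478 -0.0831  0.0534] yaw_y -77.17 zax [-2.e-04  0.e+00 -1.e+00] F [-0.   0.2 -0.7] M [ 0.07  0.03 -0.04] w 0.202 g 15.0 q7 -0.61
tool units to goal [-0.001  0.016  0.034]
```

```bash
python3 -m handwheel '{"dp":[[0,0,0.025],[0,0,0.02],[0,0,0]],"rotation":[[0,0,0],[0,0,0],[0,0,0]],"fingers":[-1,-1,-1]}' | grep -E "pos|wrist|grip"; python3 rep.py .4479 -.0838 .052
```

```text
tool_pos: [0.4479, -0.0832, 0.0516]
wrist_force: [-0.1, 1.1, -0.6]
gripper_width: 0.2
t 24.32 tcp [ 0.4479 -0.0832  0.0516] yaw_y -77.17 zax [-1.e-04  0.e+00 -1.e+00] F [-0.1  1.1 -0.6] M [ 0.08  0.09 -0.07] w 0.2 g 15.0 q7 -0.6
tool units to goal [-0.003  0.016 -0.009]
```

Foot is at about 6.4 mm, with no resistance. Release and lift off.

```bash
python3 -m handwheel '{"dp":[[0,0,0],[0,0,0],[0,0,0],[0,0,0]],"rotation":[[0,0,0],[0,0,0],[0,0,0],[0,0,0]],"fingers":[-0.4,-0.2,-0.1,-0.1]}' | grep -E "pos|wrist|grip|grasp"; python3 -m handwheel '{"dp":[[0,0,-0.3],[0,0,-0.5],[0,0,-0.8],[0,0,-0.8],[0,0,0]],"rotation":[[0,0,0],[0,0,0],[0,0,0],[0,0,0],[0,0,0]],"fingers":[-0.1,-0.1,-0.1,-0.1,-0.1]}' | grep -E "pos|wrist|grip|grasp"; python3 -m handwheel '{"dp":[[0,1,0],[0,1,0],[0,1,0],[0,1,0],[0,1,0]],"rotation":[[0,0,0],[0,0,0],[0,0,0],[0,0,0],[0,0,0]],"fingers":[-0.1,-0.1,-0.1,-0.1,-0.1]}' | grep -E "pos|wrist|grip|grasp"; python3 -m handwheel '{"dp":[[0,1,0],[0,1,0],[0,0,0]],"rotation":[[0,0,0],[0,0,0],[0,0,0]],"fingers":[-0.1,-0.1,-0.1]}' | grep -E "pos|wrist|grip|grasp"; python3 - <<'E'
from meas import *
out=[]
for n in("top","scene"):
    im,d=robot.read_camera(n); q=project(n,[[.4487,-.0836,.06]])[0].round().astype(int)
    print(n,q,project(n,[[.4487,-.0836,.081],[.4487,-.0836,.056]]).round(1)-q+25)
    out.append(cv2.resize(im[q[1]-25:q[1]+25,q[0]-25:q[0]+25],None,fx=8,fy=8,interpolation=cv2.INTER_CUBIC)[:,:,::-1])
cv2.imwrite("pics/end.png",np.hstack(out))
E
```

```text
tool_pos: [0.4479, -0.0832, 0.0517]
wrist_force: [-0.5, -0.1, -1.1]
gripper_width: 0.437
grasp_force: 0.0
tool_pos: [0.4496, -0.0834, 0.1499]
wrist_force: [-0.1, -0.5, -0.7]
gripper_width: 0.451
grasp_force: 0.0
tool_pos: [0.492, -0.279, 0.1468]
wrist_force: [0.2, 1.0, -0.4]
gripper_width: 0.451
grasp_force: 0.0
tool_pos: [0.5088, -0.3594, 0.1471]
wrist_force: [-0.2, 0.4, -0.4]
gripper_width: 0.451
grasp_force: 0.0
top [266 225] [[25.3 24.5]
 [25.  25.3]]
scene [264 155] [[24.8 20.8]
 [24.6 25.4]]
```

View pics/end.png

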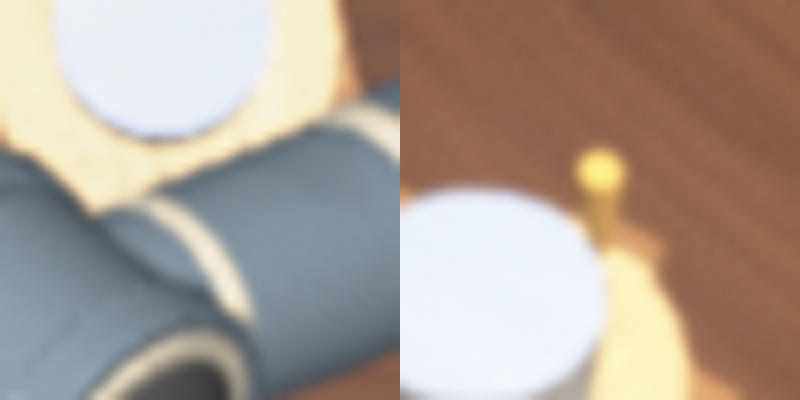

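The pin stands upright with its head top at (602,170) in the scene crop. That's within half a pixel of where a fully home pin should appear, and the arm is clear. Handing in.

```bash
python3 -c "
from cell import robot; print(robot.hand_in())"
```

```text
the job is handed in; nothing more can be done
None
```

I've handed the job in: the label faces front, with the notch within about half a degree of the hole, and the pin stands released and upright, fully home as far as the scene camera shows. The verdict was not shown to me.

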